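# Hang a mounting plate level on an inspection hook

## Robot

A 6-joint arm with a two-finger parallel gripper is mounted at the origin on the work surface. World frame = base frame: x ahead of the robot, y to its left, z up, the work surface at z = 0. Lengths are in m, angles in rad, forces in N, time in s.
With the tool pointing down it reaches from about 0.2 to 0.875 m from the base axis. Payload 3.4 kg.
Tool frame: the origin (TCP) lies on the centre line of the jaws, within the pads' length; the fingertips stand 8 mm ahead of it and the grasp point (between the pads) lies 11 mm behind it (bot.tip_reach is the distance from the TCP to the fingertips, in m); z points along the fingers, y is the line along which they close (so a half turn about z gives the same grasp; the last joint's range is limited). The gripper opens to 94 mm and grips with 3 to 60 N. Pads are 16 mm wide; open, the fingers measure 119 mm over their backs; the gripper's body (75 mm by 177 mm) begins 78 mm behind the grasp point.
Start: joints at [0.986, 0.276, 1.505, -0, 1.361, -0.121], TCP at [0.257, 0.514, 0.213] pointing down, gripper open.
Joint ranges: [-2.89, 2.89], [-0.75, 2.08], [0.22, 2.7], [-1.18, 4.32], [0.11, 2.71], [-2.7, 2.7]. Speed limits (rad/s): [2.57, 2.57, 3.14, 3.14, 3.14, 3.14].

## Interface

Orientations are given as a 3x3 rotation matrix whose columns are the frame's x, y, z axes.
In Python, from station import bot gives the robot as it stands. The module is installed in compiled form; this text tells all that it offers.
- The arm moves only by the tool carry_out, never from a script. Its argument "commands" is a list of rows, each a list of 3 entries, a list of its own where there are three numbers: the turn, a rotation vector about the tool's x, y, z in rad, then the shift along the tool's x, y, z in m, then the closure, from 0 (fully open) to 1 (shut). In form: [[[wx, wy, wz], [x, y, z], gripper], ...]. A call has 1 to 8 rows; each row shifts and turns the commanded pose from where the row before left it, along the tool's axes as they then stand; what a row does not reach is not made up. A row lasts 1/10 s, in which the tool goes at most 50 mm and 8.59 degrees, less where a joint would pass 70% of its speed; a pose out of reach is approached as far as the arm can. A call is refused whole if a number of a shift passes 0.05 or a number of a turn 0.15, either way. A call with a gripper value outside its range is refused whole. The fingers move at their own pace and stop on an object; "grip_force" is the grip in N (left out, the last holds). Time passes only in rows, so rows that do not move let the fingers close. It gives the time, the measured TCP pose, the force, the opening and the grip force at its end, in the units of the state.
- bot.sense(): the state, without advancing time (a new reading comes with each control period).
- bot.camera(name): name is "scene" or "top" or "wrist"; returns a dict with "pixels" (384x512x3 uint8, red, green, blue), "K" (3x3 intrinsics, pixels), "position" and "rotation" of the camera in the world. Camera axes: x right, y down, z forward; pixel columns grow to the right and rows downward; lengths in m; the calibration is good to about 2 mm. A picture is of the moment at which its call begins. There is no depth.
- bot.hand_in(): hands the job in; it is judged then, once.
The state is a dict: "clock": time; "joint_pos": joint angles; "joint_vel": joint speeds; "joint_efforts": joint torques, N m; "ee_pos": TCP position; "tool_rot": TCP orientation; "contact_force": force on the tool from outside, world axes, zero at the start; "moment": the same for the moment, N m; "width": opening from 0.0 (shut) to 1.0 (fully open); "grip_force": force on a finger pad.
Only numpy, scipy, OpenCV 4.12 (cv2) and the standard library are available. Lean on these libraries where they do the work, as an engineer would, in place of code of your own. Each camera call takes 0.05 s, during which the arm holds its last target. There are 200 camera calls.

## Task

Lift the aluminium mounting plate out of the slotted rack and hang it on the hook pin of the inspection stand, using the one of its five holes that lets it hang most nearly level with the heavy transformer where it now sits. Slide the plate gently along the pin until its back touches the collar, let the pin take the weight, and let go, leaving it hanging at rest. Do not force the plate, rack or stand, and leave everything else on the bench where it is.

Things in the scene. Friction and masses are not known exactly. Their poses are not given: they have to be found in the camera images.
- plate: Plain aluminium plate 6 mm thick, 215 tall, upright in the rack's front slot. Origin: mid-thickness at the lower edge, under the middle hole; z up, y along the plate, x its normal (rear face +x). Foot y -62 to +72, z 0 to 70; web and hole strip y -45 to +45, z 70 to 160; grip tab y -13 to +13, z 160 to 215. Without the transformer it weighs about 200 g (within 5 %), centre of mass y +2.5, z 80.
- block (a joint): The transformer's place in m: y of its centre in the plate's frame (0: under the middle hole), -0.045 to 0.045. It weighs 320 g: a dark steel block with copper windings, 34 mm in y, 40 high, 30 thick, evenly on both faces, centred 46 above the lower edge. Clamped fast in the plate's slot; its place differs from start to start.
- plate_row (a point): Centre of the middle hole, mid-thickness, 145 mm above the plate's origin; axes as the plate's. The five round through holes, 10 mm in diameter, lie in a row at y = -30, -15, 0, +15, +30 mm from here.
- plate_tab (a point): Point on the grip tab, mid-thickness, 195 mm above the plate's origin, 20 mm below its top: pinch the plate here from above across its 6 mm thickness. Axes as the plate's.
- rack: Black slotted rack, fixed, base 130 x 170 x 10 mm. Origin: centre of its underside. Two slots along its y: at x -30 mm (the plate, slot 7.5 wide) and x +30 (the card). Each is two rails 120 long, tops 30 above the bench; slot floor 10 above the bench. The plate comes out straight up.
- stand: Inspection stand, fixed: grey base 140 x 130 x 12 mm, steel post 20 (x) by 34 (y) at x +50, top 241 above the bench. Origin: centre of the base's underside. The hook pin, 6 mm in diameter, points from the post to -x at y 0. A collar on it, 18 mm in diameter, has its front face at x -8. In front of it 47 mm of pin are free, rising 1 mm per 10 mm away from the collar.
- stand_mark (a point): On the plane of the collar's front face, at y 0, 205 mm above the bench; axes as the stand's (x from the pin's free end to the post). THE HOOK IS SET UP OR DOWN and its height is not reported: at this plane the pin's centre line lies anywhere from 14 mm below to 14 mm above this point. Find it by touch or sight. It is clamped and does not shift under gentle forces.
- card: Bystander: green circuit card 3 x 100 x 80 mm upright in the rear slot of the rack. Origin at the middle of its lower edge.
- driver: Bystander: screwdriver lying on the bench.
- spool: Bystander: grey spool 52 mm in diameter, 36 mm high. Origin at its underside.
- jar: Bystander: white jar 52 mm in diameter, 70 mm high. Origin at its underside.
- meter: Bystander: black hand-held meter 150 x 78 x 34 mm, lying flat. Origin at its underside.
- tray: Bystander: clear divided tray 120 x 160 x 35 mm. Origin at its underside.
- nut: Bystander: steel spacer ring 32 mm in diameter, 12 mm high. Origin at its underside.
Things that resemble listed ones, but are neither listed nor needed, are in the scene too. Leave any yellow look-alike of the rack alone.

How it is judged:
By the outcome, as a careful person would: the job done as asked, in the order asked, and still so for the second after the job is handed in, with the robot touching nothing.
It also fails if it takes over 72 s, if anything falls off the work surface, if the arm or the gripper's body presses on something with over 40 N, if the wrist force passes 120 N, or if a joint passes its speed limit or range.

## Working session

There is one attempt and no reset: what is moved stays moved. The work goes in short steps, Python scripts to look and compute and a tool call to move; the robot and the scene stay as the last step left them, time stands still between calls to the robot, and variables do not carry over. Pictures are saved under pics/ and viewed, at most 10 in all, crops included, and the job is handed in when it is done.

Besides the shell and the picture viewer there is one more tool, called after "Request:" in YAML: its name, and indented under it one key for each argument. carry_out: Moves the arm, as the interface text tells. Its arguments: {"type":"object","properties":{"commands":{"type":"array","items":{"type":"array"}},"grip_force":{"type":"number"}},"required":["commands"]}

```bash
mkdir -p pics
cat > h.py <<'E'
import numpy as np, cv2, pickle
from station import bot
def snap(name,fn):
    c=bot.camera(name); pickle.dump(c,open(f'pics/{fn}.pkl','wb'))
    cv2.imwrite(f'pics/{fn}.png',c['pixels'][:,:,::-1]); return c
def load(fn): return pickle.load(open(f'pics/{fn}.pkl','rb'))
def proj(c,P):
    p=(np.atleast_2d(P)-c['position'])@np.array(c['rotation']); q=p@np.array(c['K']).T
    return q[:,:2]/q[:,2:]
def ray(c,uv):
    d=np.linalg.inv(c['K'])@np.array([uv[0],uv[1],1.]); return np.array(c['position']),np.array(c['rotation'])@d
def onz(c,uv,z):
    o,d=ray(c,uv); return o+d*(z-o[2])/d[2]
E
python3 - <<'E'
from h import *
for n in('scene','top'):
    c=snap(n,n+'0'); print(n,c['K'],c['position'],c['rotation'])
a=np.vstack([load(n+'0')['pixels'] for n in('scene',)])
s=cv2.resize(load('scene0')['pixels'],(800,600),interpolation=cv2.INTER_CUBIC)
t=cv2.resize(load('top0')['pixels'],(800,600),interpolation=cv2.INTER_CUBIC)
cv2.imwrite('pics/s.png',s[:,:,::-1]);cv2.imwrite('pics/t.png',t[:,:,::-1])
s=bot.sense();print(s['ee_pos'],s['tool_rot'],s['clock'],s['width'])
E
```

```text
scene [[432.87949609   0.         251.08585142]
 [  0.         432.87949609 186.82835219]
 [  0.           0.           1.        ]] [1.15196761 0.45148392 1.13271474] [[-0.61020097  0.61566456 -0.49860998]
 [ 0.79205983  0.48775003 -0.36707101]
 [ 0.01720442 -0.61891603 -0.78526872]]
top [[421.11729202   0.         251.1618692 ]
 [  0.         421.11729202 187.97413579]
 [  0.           0.           1.        ]] [0.4134361  0.0294508  1.53662903] [[ 0.01696126 -0.9955296   0.0929147 ]
 [-0.99969701 -0.01854311 -0.01618788]
 [ 0.01783844 -0.09261198 -0.99554247]]
[0.25696709 0.51383976 0.21273732] [[-8.94357760e-01  4.47351627e-01 -8.47455266e-04]
 [ 4.47352399e-01  8.94356798e-01 -1.32221827e-03]
 [ 1.66430885e-04 -1.56164732e-03 -9.99998767e-01]] 0.1 0.9978287120220258
```

View pics/s.png

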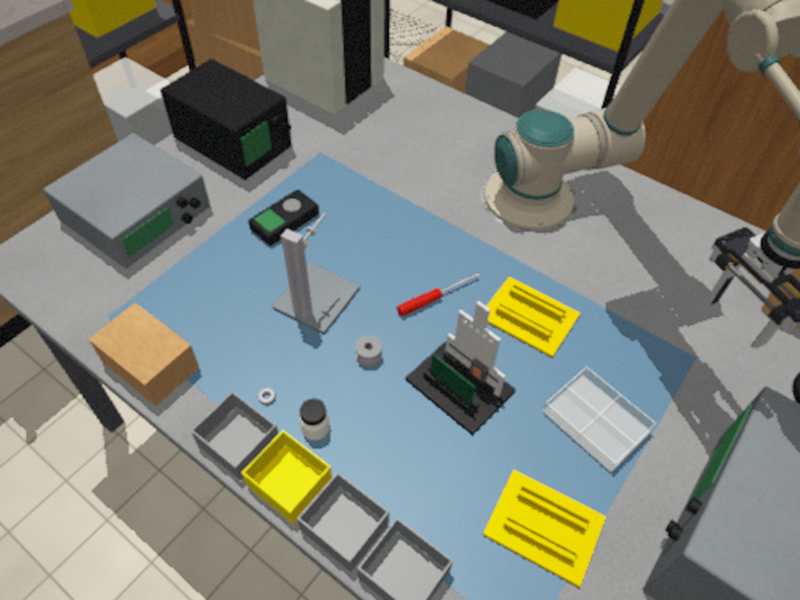

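View pics/t.png

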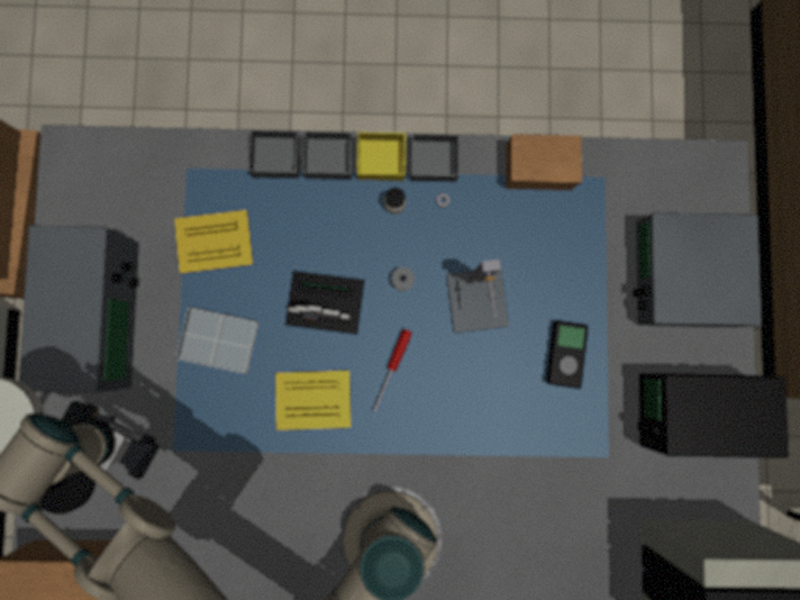

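The scene picture shows the rack with the plate near (460,370) and the stand near (310,280). In the top picture they are near (325,302) and (477,300), both at 800x600 scale. I'll enlarge both to get corners.

Run:
```python
from h import *
def crop(n,x,y,w,h):
    return cv2.resize(load(n)['pixels'][y:y+h,x:x+w],(400,300),interpolation=cv2.INTER_CUBIC)
A=np.vstack([np.hstack([crop('top0',172,160,72,54),crop('top0',270,155,72,54)]),
 np.hstack([crop('scene0',250,185,100,75),crop('scene0',155,130,100,75)])])
cv2.imwrite('pics/crops.png',A[:,:,::-1])
```

```text
(no output)
```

View pics/crops.png

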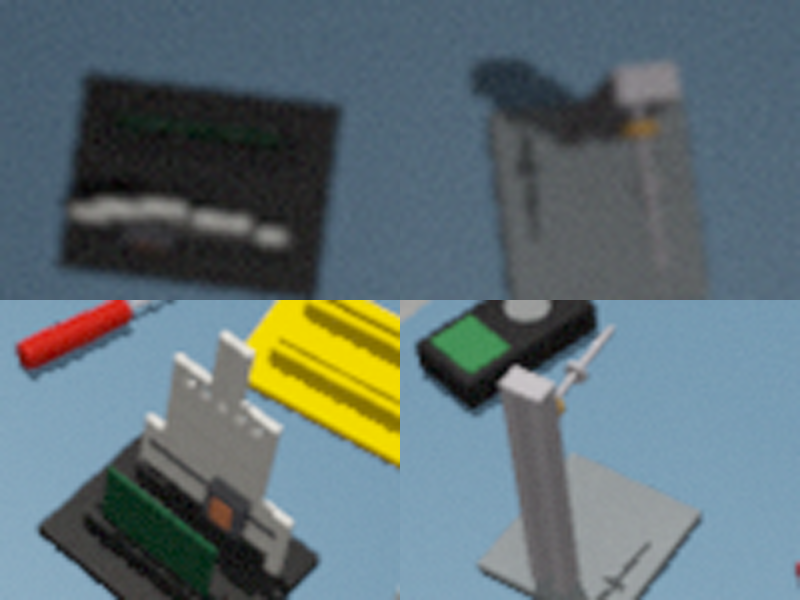

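```bash
cat > fit.py <<'E'
from h import *
from scipy.optimize import least_squares as LS
T,S=load('top0'),load('scene0')
def W(p,P):
    c,s=np.cos(p[2]),np.sin(p[2]); P=np.array(P,float)
    return np.c_[p[0]+c*P[:,0]-s*P[:,1],p[1]+s*P[:,0]+c*P[:,1],P[:,2]]
t=lambda x,y,ox,oy:(ox+x/5.5556-.4,oy+y/5.5556-.4)
s=lambda x,y,ox,oy:(ox+x/4-.4,oy+y/4-.4)
rT=[t(88,75,172,160),t(340,105,172,160),t(320,295,172,160),t(60,262,172,160)]
RT=[(.065,.085,.01),(.065,-.085,.01),(-.065,-.085,.01),(-.065,.085,.01)]
rS=[s(40,230,250,185),s(318,260,250,185),s(222,32,250,185),s(254,52,250,185)]
RS=[(.065,-.085,.01),(-.065,.085,.01),(-.033,-.013,.225),(-.033,.013,.225)]
RS=[(.065,-.085,.01),(-.065,.085,.01),(-.03,-.013,.225),(-.03,.013,.225)]
def f(p): return np.r_[(proj(T,W(p,RT))-rT).ravel(),(proj(S,W(p,RS))-rS).ravel()]
r=LS(f,[.5,.1,0]); print('rack',r.x,r.fun.round(1))
sT=[t(90,108,270,155),(324.7,209.5),(289.5,212.1),t(245,82,270,155)]
ST=[(.07,.065,.012),(-.07,-.065,.012),(-.07,.065,.012),(.05,0,.241)]
sS=[s(302,215,155,130),s(80,267,155,130),s(212,27,155,130),s(100,75,155,130)]
SS=lambda h:[(-.07,.065,.012),(.07,-.065,.012),(-.055,0,.205+h+.0047),(.06,-.017,.241)]
def g(p): return np.r_[(proj(T,W(p,ST))-sT).ravel(),(proj(S,W(p,SS(p[3])))-sS).ravel()]
q=LS(g,[.5,-.25,0,0]); print('stand',q.x,q.fun.round(1))
pl=W(r.x,[(-.03,0,.205)])[0]; print('tab',pl,'mark',W(q.x,[(-.008,0,.205)]),'tip',W(q.x,[(-.055,0,.205)]))
for b in(-.045,-.03,-.015,0,.015,.03,.045): print(b,((proj(S,W(r.x,[(-.015,b,.056)]))-(250,185)+.4)*4).round(),((proj(T,W(r.x,[(-.045,b,.076)]))-(172,160)+.4)*5.5556).round())
E
python3 fit.py
```

```text
rack [ 0.53504825  0.16211074 -0.10344793] [-0.6 -0.7  0.4 -0.4 -0.5  0.8 -0.4  1.1 -1.3 -0.8  0.6 -1.  -0.   0.6
 -0.3  1.1]
stand [ 0.54611235 -0.19209794  0.11349449 -0.00193813] [-0.4  0.2  0.3 -0.5 -0.1  0.4  0.4  0.1  0.6 -0.4 -1.1 -1.4  0.8 -0.1
 -0.3  2. ]
tab [0.50520863 0.16520865 0.205     ] mark [[ 0.53816382 -0.19300395  0.205     ]] tip [[ 0.4914662  -0.19832675  0.205     ]]
-0.045 [[149. 160.]] [[254. 257.]]
-0.03 [[165. 172.]] [[230. 254.]]
-0.015 [[180. 184.]] [[206. 251.]]
0 [[196. 196.]] [[182. 248.]]
0.015 [[212. 209.]] [[158. 245.]]
0.03 [[228. 221.]] [[134. 242.]]
0.045 [[244. 233.]] [[111. 239.]]
```

Holes: the block centre is at y ≈ +21 mm, which puts the combined CoM at about +14 mm, so I'll use the +15 hole. I'll feel for the pin with closed fingers first.

Request:
carry_out:
  commands:
    - [[0, 0, 0.142], [0, 0, -0.0125], 1]
    - [[0, 0, 0.142], [0, 0, -0.0125], 1]
    - [[0, 0, 0.142], [0, 0, -0.0125], 1]
    - [[0, 0, 0.142], [0, 0, -0.0125], 1]
    - [[0, 0, 0.142], [0, 0, -0.0125], 1]
    - [[0, 0, 0.142], [0, 0, -0.0125], 1]
    - [[0, 0, 0.141], [0, 0, -0.0125], 1]
    - [[0, 0, 0], [0, 0, 0], 1]
  grip_force: 10

```text
clock: 0.9
ee_pos: [0.2576, 0.5149, 0.3023]
tool_rot: [[-0.114, 0.993, 0.002], [0.993, 0.114, 0.002], [0.002, 0.002, -1.0]]
contact_force: [0.1, 0.1, 0.2]
width: 0.356
grip_force: 0.0
```

```bash
cat > go.py <<'E'
import sys
from h import *
# usage: x y z yaw(of tool y) -> needed shift in tool axes and turn about tool z
s=bot.sense();R=np.array(s['tool_rot']);p=np.array(s['ee_pos'])
print('t',s['clock'],'p',p.round(4),'yaw',np.arctan2(R[1,1],R[0,1]).round(4),'tilt',R[:2,2].round(4),'F',np.round(s['contact_force'],2),'w',round(s['width']*94,2),'g',s['grip_force'])
if len(sys.argv)>3:
    d=R.T@(np.array(sys.argv[1:4],float)-p); print('shift',d.round(4))
    if len(sys.argv)>4: print('turn z',-(float(sys.argv[4])-np.arctan2(R[1,1],R[0,1])))
E
python3 go.py .514 -.1957 .30 .1135
```

```text
t 0.9 p [0.2576 0.5149 0.3023] yaw 0.1143 tilt [0.0016 0.0024] F [0.11 0.13 0.21] w 33.43 g 0.0
shift [-0.7352  0.1736  0.001 ]
turn z 0.0007966207646340207
```

Request:
carry_out:
  commands:
    - [[0, 0, 0], [-0.042, 0.01, 0], 1]
    - [[0, 0, 0], [-0.042, 0.01, 0], 1]
    - [[0, 0, 0], [-0.042, 0.01, 0], 1]
    - [[0, 0, 0], [-0.042, 0.01, 0], 1]
    - [[0, 0, 0], [-0.042, 0.01, 0], 1]
    - [[0, 0, 0], [-0.042, 0.01, 0], 1]
    - [[0, 0, 0], [-0.042, 0.01, 0], 1]
    - [[0, 0, 0], [-0.042, 0.01, 0], 1]

```text
clock: 1.7
ee_pos: [0.3747, 0.1878, 0.3001]
tool_rot: [[-0.118, 0.993, -0.001], [0.993, 0.118, -0.0], [-0.0, -0.001, -1.0]]
contact_force: [1.0, 0.1, -1.0]
width: 0.005
grip_force: 0.0
```

Request:
carry_out:
  commands:
    - [[0, 0, 0], [-0.042, 0.01, 0], 1]
    - [[0, 0, 0], [-0.042, 0.01, 0], 1]
    - [[0, 0, 0], [-0.042, 0.01, 0], 1]
    - [[0, 0, 0], [-0.042, 0.01, 0], 1]
    - [[0, 0, 0], [-0.042, 0.01, 0], 1]
    - [[0, 0, 0], [-0.042, 0.01, 0], 1]
    - [[0, 0, 0], [-0.042, 0.01, 0], 1]
    - [[0, 0, 0], [0, 0, 0], 1]

```text
clock: 2.5
ee_pos: [0.4791, -0.0992, 0.2992]
tool_rot: [[-0.111, 0.994, -0.002], [0.994, 0.111, -0.002], [-0.002, -0.002, -1.0]]
contact_force: [-0.1, 1.0, -0.1]
width: 0.001
grip_force: 0.0
```

```bash
python3 go.py .514 -.1957 .26 .1135
python3 - <<'E'
from h import *
c=snap('wrist','w1');print(c['position'],c['rotation'])
cv2.imwrite('pics/w1.png',cv2.resize(c['pixels'],(800,600))[:,:,::-1])
E
```

```text
t 2.5 p [ 0.4791 -0.0992  0.2992] yaw 0.1117 tilt [-0.0016 -0.0017] F [-0.1   1.01 -0.09] w 0.11 g 0.0
shift [-0.0998  0.024   0.0393]
turn z -0.0017952398628551386
[ 0.46947707 -0.01603909  0.46939699] [[ 0.99364585  0.10832871  0.03054215]
 [ 0.11253313 -0.95124463 -0.28717582]
 [-0.00205633  0.28878806 -0.95739084]]
```

View pics/w1.png

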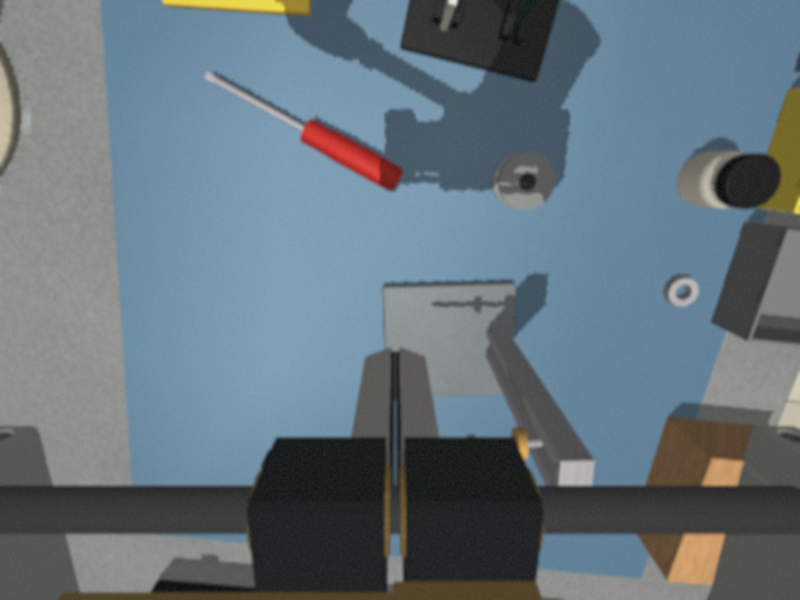

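The wrist view shows the stand base at (450,340), the pin's shadow at (470,302), and the collar near (520,443) beside the fingers. I'll go above the pin and feel downward.

Request:
carry_out:
  commands:
    - [[0, 0, 0], [-0.033, 0.008, 0], 1]
    - [[0, 0, 0], [-0.033, 0.008, 0], 1]
    - [[0, 0, 0], [-0.033, 0.008, 0.01], 1]
    - [[0, 0, 0], [0, 0, 0.02], 1]
    - [[0, 0, 0], [0, 0, 0.02], 1]
    - [[0, 0, 0], [0, 0, 0.01], 1]
    - [[0, 0, 0], [0, 0, 0], 1]
    - [[0, 0, 0], [0, 0, 0], 1]

```text
clock: 3.35
ee_pos: [0.5132, -0.1894, 0.2415]
tool_rot: [[-0.115, 0.993, 0.001], [0.993, 0.115, 0.0], [-0.0, 0.001, -1.0]]
contact_force: [-0.0, 0.5, 1.6]
width: 0.004
grip_force: 0.0
```

Request:
carry_out:
  commands:
    - [[0, 0, 0], [0, 0, 0.001], 1]
    - [[0, 0, 0], [0, 0, 0.001], 1]
    - [[0, 0, 0], [0, 0, 0.001], 1]
    - [[0, 0, 0], [0, 0, 0.001], 1]
    - [[0, 0, 0], [0, 0, 0], 1]

```text
clock: 3.85
ee_pos: [0.513, -0.1902, 0.2369]
tool_rot: [[-0.114, 0.994, -0.0], [0.994, 0.114, 0.0], [0.0, -0.0, -1.0]]
contact_force: [-0.2, -0.1, 0.5]
width: 0.003
grip_force: 0.0
```

Request:
carry_out:
  commands:
    - [[0, 0, 0], [0, 0, 0.001], 1]
    - [[0, 0, 0], [0, 0, 0.001], 1]
    - [[0, 0, 0], [0, 0, 0.001], 1]
    - [[0, 0, 0], [0, 0, 0.001], 1]
    - [[0, 0, 0], [0, 0, 0], 1]

```text
clock: 4.35
ee_pos: [0.5129, -0.1902, 0.2327]
tool_rot: [[-0.114, 0.994, -0.0], [0.994, 0.114, 0.0], [0.0, -0.0, -1.0]]
contact_force: [0.3, -1.3, 0.3]
width: 0.008
grip_force: 0.0
```

Request:
carry_out:
  commands:
    - [[0, 0, 0], [-0.005, 0, 0.001], 1]
    - [[0, 0, 0], [0, 0, 0.002], 1]
    - [[0, 0, 0], [0, 0, 0.001], 1]
    - [[0, 0, 0], [0, 0, 0.001], 1]
    - [[0, 0, 0], [0, 0, 0], 1]

```text
clock: 4.85
ee_pos: [0.5135, -0.1951, 0.2277]
tool_rot: [[-0.114, 0.994, -0.0], [0.994, 0.114, 0.0], [0.0, -0.0, -1.0]]
contact_force: [0.5, 0.1, -0.6]
width: 0.005
grip_force: 0.0
```

Request:
carry_out:
  commands:
    - [[0, 0, 0], [0, 0, 0.001], 1]
    - [[0, 0, 0], [0, 0, 0.001], 1]
    - [[0, 0, 0], [0, 0, 0.001], 1]
    - [[0, 0, 0], [0, 0, 0], 1]

```text
clock: 5.25
ee_pos: [0.5135, -0.1951, 0.2248]
tool_rot: [[-0.114, 0.993, -0.0], [0.993, 0.114, 0.0], [0.0, -0.0, -1.0]]
contact_force: [-0.0, -0.2, 0.2]
width: 0.003
grip_force: 0.0
```

Request:
carry_out:
  commands:
    - [[0, 0, 0], [0, 0, 0.001], 1]
    - [[0, 0, 0], [0, 0, 0.001], 1]
    - [[0, 0, 0], [0, 0, 0.001], 1]
    - [[0, 0, 0], [0, 0, 0], 1]

```text
clock: 5.65
ee_pos: [0.5135, -0.1951, 0.2218]
tool_rot: [[-0.114, 0.994, -0.0], [0.994, 0.114, 0.0], [0.0, -0.0, -1.0]]
contact_force: [-0.9, 1.2, 0.4]
width: 0.002
grip_force: 0.0
```

Request:
carry_out:
  commands:
    - [[0, 0, 0], [0, 0, 0.001], 1]
    - [[0, 0, 0], [0, 0, 0.001], 1]
    - [[0, 0, 0], [0, 0, 0.001], 1]
    - [[0, 0, 0], [0, 0, 0], 1]

```text
clock: 6.05
ee_pos: [0.5135, -0.1951, 0.2188]
tool_rot: [[-0.114, 0.994, -0.0], [0.994, 0.114, 0.0], [0.0, -0.0, -1.0]]
contact_force: [-0.2, -1.1, -0.3]
width: 0.006
grip_force: 0.0
```

Request:
carry_out:
  commands:
    - [[0, 0, 0], [0, 0, 0.001], 1]
    - [[0, 0, 0], [0, 0, 0.001], 1]
    - [[0, 0, 0], [0, 0, 0], 1]

```text
clock: 6.35
ee_pos: [0.5135, -0.1951, 0.2168]
tool_rot: [[-0.114, 0.994, -0.0], [0.994, 0.114, 0.0], [0.0, -0.0, -1.0]]
contact_force: [-0.4, 0.4, 0.1]
width: 0.005
grip_force: 0.0
```

Request:
carry_out:
  commands:
    - [[0, 0, 0], [0, 0, 0.001], 1]
    - [[0, 0, 0], [0, 0, 0.001], 1]
    - [[0, 0, 0], [0, 0, 0], 1]

```text
clock: 6.65
ee_pos: [0.5137, -0.1952, 0.2153]
tool_rot: [[-0.114, 0.994, 0.0], [0.994, 0.114, -0.0], [-0.0, 0.0, -1.0]]
contact_force: [-0.9, -0.0, 0.7]
width: 0.007
grip_force: 0.9
```

Request:
carry_out:
  commands:
    - [[0, 0, 0], [0, 0, 0.001], 1]
    - [[0, 0, 0], [0, 0, 0], 1]

```text
clock: 6.85
ee_pos: [0.5138, -0.1953, 0.215]
tool_rot: [[-0.114, 0.994, 0.001], [0.994, 0.114, -0.001], [-0.001, 0.001, -1.0]]
contact_force: [-0.9, 0.9, 6.4]
width: 0.001
grip_force: 2.9
```

Request:
carry_out:
  commands:
    - [[0, 0, 0], [0, 0, -0.006], 1]
    - [[0, 0, 0], [0.016, 0, 0], 1]
    - [[0, 0, 0], [0, 0, 0.012], 1]
    - [[0, 0, 0], [0, 0, 0], 1]
    - [[0, 0, 0], [0, 0, 0], 1]

```text
clock: 7.35
ee_pos: [0.5113, -0.1788, 0.207]
tool_rot: [[-0.114, 0.993, -0.002], [0.993, 0.114, 0.001], [0.001, -0.002, -1.0]]
contact_force: [-0.5, -0.2, 0.1]
width: 0.006
grip_force: 0.0
```

Request:
carry_out:
  commands:
    - [[0, 0, 0], [-0.001, 0, 0], 1]
    - [[0, 0, 0], [-0.001, 0, 0], 1]
    - [[0, 0, 0], [0, 0, 0], 1]

```text
clock: 7.65
ee_pos: [0.5122, -0.1817, 0.208]
tool_rot: [[-0.113, 0.994, 0.0], [0.994, 0.113, -0.0], [-0.0, 0.0, -1.0]]
contact_force: [0.9, -0.1, 0.4]
width: 0.005
grip_force: 0.0
```

Request:
carry_out:
  commands:
    - [[0, 0, 0], [-0.001, 0, 0], 1]
    - [[0, 0, 0], [-0.001, 0, 0], 1]
    - [[0, 0, 0], [0, 0, 0], 1]

```text
clock: 7.95
ee_pos: [0.5123, -0.1834, 0.208]
tool_rot: [[-0.114, 0.994, 0.0], [0.994, 0.114, -0.0], [-0.0, 0.0, -1.0]]
contact_force: [-0.1, -0.0, 1.0]
width: 0.006
grip_force: 0.0
```

Request:
carry_out:
  commands:
    - [[0, 0, 0], [-0.001, 0, 0], 1]
    - [[0, 0, 0], [-0.001, 0, 0], 1]
    - [[0, 0, 0], [0, 0, 0], 1]

```text
clock: 8.25
ee_pos: [0.5125, -0.1853, 0.2079]
tool_rot: [[-0.114, 0.994, 0.0], [0.994, 0.114, 0.0], [0.0, 0.0, -1.0]]
contact_force: [-0.0, 0.1, -0.7]
width: 0.007
grip_force: 0.0
```

Request:
carry_out:
  commands:
    - [[0, 0, 0], [-0.001, 0, 0], 1]
    - [[0, 0, 0], [0, 0, 0], 1]

```text
clock: 8.45
ee_pos: [0.5125, -0.186, 0.2079]
tool_rot: [[-0.114, 0.994, -0.0], [0.994, 0.114, 0.001], [0.001, -0.0, -1.0]]
contact_force: [0.0, 1.1, 0.2]
width: 0.005
grip_force: 0.4
```

Request:
carry_out:
  commands:
    - [[0, 0, 0], [-0.001, 0, 0], 1]
    - [[0, 0, 0], [0, 0, 0], 1]

```text
clock: 8.65
ee_pos: [0.5126, -0.1862, 0.2079]
tool_rot: [[-0.114, 0.994, -0.0], [0.994, 0.114, 0.002], [0.002, 0.0, -1.0]]
contact_force: [-0.2, 3.2, 1.1]
width: 0.002
grip_force: 1.8
```

Request:
carry_out:
  commands:
    - [[0, 0, 0], [0.002, 0, -0.002], 1]
    - [[0, 0, 0], [0, 0, -0.014], 1]
    - [[0, 0, 0], [-0.028, 0, 0], 1]
    - [[0, 0, 0], [0, 0, 0], 1]
    - [[0, 0, 0], [0, 0, 0.016], 1]
    - [[0, 0, 0], [0, 0, 0], 1]
    - [[0, 0, 0], [0.001, 0, 0], 1]
    - [[0, 0, 0], [0, 0, 0], 1]

```text
clock: 9.45
ee_pos: [0.5157, -0.2118, 0.2085]
tool_rot: [[-0.114, 0.993, 0.001], [0.993, 0.114, -0.0], [-0.0, 0.001, -1.0]]
contact_force: [0.6, 0.2, -0.2]
width: 0.006
grip_force: 0.0
```

Request:
carry_out:
  commands:
    - [[0, 0, 0], [0.001, 0, 0], 1]
    - [[0, 0, 0], [0.001, 0, 0], 1]
    - [[0, 0, 0], [0, 0, 0], 1]

```text
clock: 9.75
ee_pos: [0.5157, -0.2107, 0.2085]
tool_rot: [[-0.114, 0.993, 0.001], [0.993, 0.114, -0.002], [-0.002, 0.001, -1.0]]
contact_force: [0.1, -1.4, 1.4]
width: 0.006
grip_force: 1.0
```

Request:
carry_out:
  commands:
    - [[0, 0, 0], [0.001, 0, 0], 1]
    - [[0, 0, 0], [0, 0, 0], 1]

```text
clock: 9.95
ee_pos: [0.5157, -0.2105, 0.2085]
tool_rot: [[-0.114, 0.994, 0.001], [0.993, 0.114, -0.003], [-0.003, 0.001, -1.0]]
contact_force: [0.6, -4.6, 2.6]
width: 0.002
grip_force: 2.5
```

Request:
carry_out:
  commands:
    - [[0, 0, 0], [0.001, 0, 0], 1]
    - [[0, 0, 0], [0, 0, 0], 1]

```text
clock: 10.15
ee_pos: [0.5157, -0.2104, 0.2085]
tool_rot: [[-0.114, 0.994, 0.002], [0.993, 0.114, -0.005], [-0.005, 0.001, -1.0]]
contact_force: [0.2, -7.0, 0.3]
width: 0.004
grip_force: 3.4
```

Pin centre line: y ≈ -0.1984 at x = 0.514. Its top is at z = 0.207 near the outer part. Next I'll go to the plate.

Request:
carry_out:
  commands:
    - [[0, 0, 0], [-0.006, 0, 0], 1]
    - [[0, 0, 0], [0, 0, -0.03], 1]
    - [[0, 0, 0], [0, 0, -0.03], 1]
    - [[0, 0, 0], [0, 0, -0.035], 1]
    - [[0, 0, 0.072], [0, 0, 0], 0.5]
    - [[0, 0, 0.072], [0, 0, 0], 0.5]
    - [[0, 0, 0.072], [0, 0, 0], 0.5]
    - [[0, 0, 0], [0, 0, 0], 0.5]

```text
clock: 10.95
ee_pos: [0.5154, -0.2129, 0.3025]
tool_rot: [[0.101, 0.995, -0.001], [0.995, -0.101, 0.003], [0.003, -0.001, -1.0]]
contact_force: [0.3, -0.1, 0.1]
width: 0.307
grip_force: 0.0
```

```bash
python3 go.py .505 .169 .30 -.1034
```

```text
t 10.95 p [ 0.5154 -0.2129  0.3025] yaw -0.1015 tilt [-0.0011  0.003 ] F [ 0.3  -0.14  0.14] w 28.86 g 0.0
shift [ 0.3788 -0.0491  0.0036]
turn z 0.001877026649297897
```

Request:
carry_out:
  commands:
    - [[0, 0, 0], [0.048, -0.006, 0], 0.5]
    - [[0, 0, 0], [0.048, -0.006, 0], 0.5]
    - [[0, 0, 0], [0.048, -0.006, 0], 0.5]
    - [[0, 0, 0], [0.048, -0.006, 0], 0.5]
    - [[0, 0, 0], [0.048, -0.006, 0], 0.5]
    - [[0, 0, 0], [0.048, -0.006, 0], 0.5]
    - [[0, 0, 0], [0.048, -0.006, 0], 0.5]
    - [[0, 0, 0], [0.03, -0.004, 0], 0.5]

```text
clock: 11.75
ee_pos: [0.5059, 0.1585, 0.3027]
tool_rot: [[0.098, 0.995, -0.002], [0.995, -0.097, 0.002], [0.002, -0.002, -1.0]]
contact_force: [0.9, -0.9, -1.0]
width: 0.498
grip_force: 0.0
```

```bash
python3 - <<'E'
from h import *
c=snap('wrist','w2')
cv2.imwrite('pics/w2.png',cv2.resize(c['pixels'],(800,600))[:,:,::-1])
from station import bot
pickle.dump(bot.sense(),open('pics/w2s.pkl','wb'))
print((proj(c,[[.505,.165,.225]])*1.5625))
E
python3 go.py .505 .169 .30 -.1034
```

```text
[[392.82504174 304.58859237]]
t 11.8 p [0.5058 0.1621 0.3026] yaw -0.0952 tilt [-0.0023  0.0067] F [ 0.81  2.97 -0.03] w 47.24 g 0.0
shift [ 0.0068 -0.0014  0.0026]
turn z 0.008237459386621057
```

View pics/w2.png

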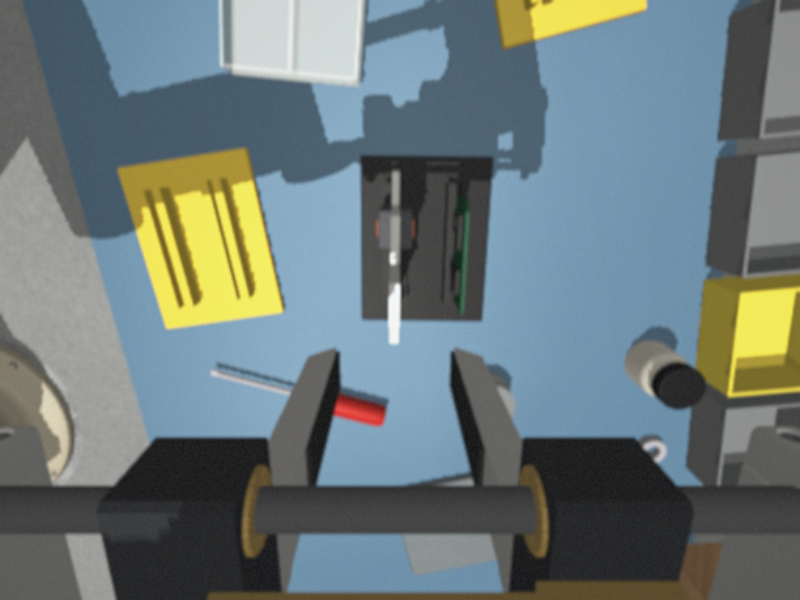

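The wrist view shows the tab top as the white bar at about (395,280) to (393,343), centred between the fingers, and the block near (397,230).

Run:
```python
from h import *
c=load('w2')
g=cv2.cvtColor(c['pixels'],cv2.COLOR_RGB2GRAY)
print(g[150:224:1,250:254].mean(1).round().astype(int))
for v in(200,215,219.5): 
    print(v,g[int(v),244:262])
for uv in((252,179),(251.5,219.5)): print(onz(c,uv,.225))
print(onz(c,(254,147),.076))
```

```text
[155 154 154 155 155 156 154 155 155 152 161 185 215 219 214 220 230 230
 210 166 121 106 106 107 107 106 106 107 106 108 120 146 174 188 193 194
 204 221 236 243 246 246 246 246 246 246 246 246 246 246 246 246 246 246
 246 246 246 246 245 245 245 245 245 245 245 245 245 245 243 232 201 172
 166 164]
200 [ 78  78  75  95 179 244 248 245 245 246 247 225 137  78  73  76  77  74]
215 [166 166 164 167 187 229 244 245 245 246 240 203 166 164 166 167 169 164]
219.5 [165 164 166 166 180 211 229 232 233 233 222 188 165 165 166 166 165 166]
[0.50694176 0.17950073 0.225     ]
[0.50279366 0.14161103 0.225     ]
[0.50981719 0.18690163 0.076     ]
```

Request:
carry_out:
  commands:
    - [[0, 0, 0], [0.003, 0, 0], 0.5]
    - [[0, 0, 0], [0, 0, 0], 0.5]
    - [[0, 0, 0], [0, 0, 0], 0.5]

```text
clock: 12.1
ee_pos: [0.5075, 0.1567, 0.3028]
tool_rot: [[0.103, 0.995, -0.001], [0.995, -0.103, -0.0], [-0.0, -0.001, -1.0]]
contact_force: [-0.0, -0.1, 0.4]
width: 0.501
grip_force: 0.0
```

Run:
```python
from h import *
c=snap('wrist','w3'); print(bot.sense()['ee_pos'],c['position'])
g=cv2.cvtColor(c['pixels'],cv2.COLOR_RGB2GRAY)
for u in (250,252,254): print(g[140:232,u])
print(g[205,240:266])
for uv in((252,190),(252,220)): print(onz(c,uv,.225))
I=cv2.resize(c['pixels'][80:240,200:310],(550,800),interpolation=cv2.INTER_CUBIC)
t=snap('top','t3')['pixels'];s=snap('scene','s3')['pixels']
A=np.hstack([cv2.resize(c['pixels'][90:240,215:290],(300,600)),cv2.resize(s[170:270,250:333],(498,600),interpolation=cv2.INTER_CUBIC)])
cv2.imwrite('pics/c3.png',A[:,:,::-1])
```

```text
[0.50764457 0.15650748 0.30288071] [0.5157037  0.23963884 0.47311623]
[162 157 158 159 160 161 159 159 157 160 160 159 157 157 159 157 160 157
 156 172 218 236 226 198 219 240 244 226 166 116 103 106 107 108 108 106
 105 107 109 110 129 148 154 152 160 181 202 210 217 235 245 246 245 245
 245 245 245 245 245 245 245 245 245 245 245 245 245 245 245 245 245 245
 245 245 245 245 246 245 239 207 172 166 166 166 166 166 165 166 166 163
 166 168]
[162 162 163 162 163 162 163 162 157 155 154 156 153 157 156 155 154 155
 154 150 153 155 155 151 153 155 152 138 118 103 102 104 106 104 104 101
 102 105 103 114 142 168 177 177 193 228 245 249 247 247 247 247 247 247
 247 247 246 247 246 246 246 247 247 246 246 246 246 246 244 245 244 244
 245 244 245 245 244 243 234 197 169 167 166 165 167 166 166 166 165 168
 165 164]
[105 102 103 100 102 100 102  94  94  90  92  90  91  90  90  88  86  87
  85  79  76  78  78  77  78  75  78  67  61  55  55  57  56  56  53  58
  57  54  53  68  97 122 130 126 129 131 135 136 133 135 137 133 140 143
 149 146 148 149 147 147 148 145 145 150 171 193 198 198 193 188 186 184
 185 184 185 180 177 174 171 169 164 164 164 166 166 165 162 167 165 163
 166 166]
[160 162 160 162 157 165 212 245 247 245 245 245 246 237 193 156 156 159
 158 161 158 156 160 161 158 159]
[0.50774833 0.16748897 0.225     ]
[0.50482858 0.13903096 0.225     ]
```

View pics/c3.png

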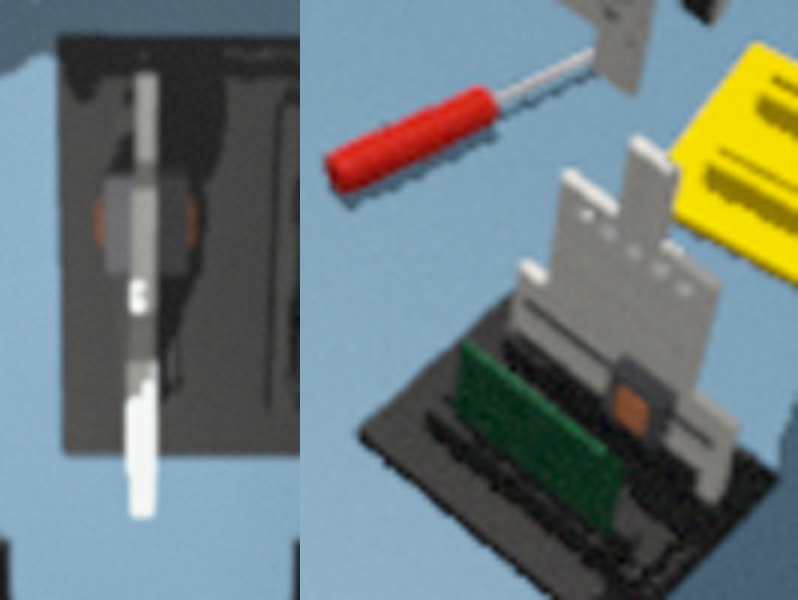

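Run:
```python
from h import *
c=load('w3'); yaw=-.1034
ex=np.array([np.cos(yaw),np.sin(yaw),0]);ey=np.array([-ex[1],ex[0],0])
for yc in(.155,.165):
  o=np.array([.5052,yc,.01])
  for n,y,z in(('tab-',-.013,.215),('tab+',.013,.215),('tab+ bot',.013,.16),('sh-',-.045,.16),('sh+',.045,.16),('sh+bot',.045,.07),('foot+',.072,.07),('foot-',-.062,.07)):
    P=o+ey*y+np.array([0,0,z]); a,b=proj(c,[P-ex*.003,P+ex*.003]); print(yc,n,a.round(1),b.round(1))
```

```text
0.155 tab- [247.3 217. ] [253.9 217. ]
0.155 tab+ [247.2 189.7] [254.  189.7]
0.155 tab+ bot [248.1 175.2] [253.8 175.3]
0.155 sh- [248.3 225.5] [253.6 225.5]
0.155 sh+ [248.1 145.1] [253.8 145.2]
0.155 sh+bot [249.1 136.1] [253.6 136.1]
0.155 foot+ [249.  115.2] [253.6 115.2]
0.155 foot- [249.2 211.5] [253.4 211.6]
0.165 tab- [246.1 206.7] [252.8 206.7]
0.165 tab+ [246.  178.8] [252.8 178.8]
0.165 tab+ bot [247.1 166.1] [252.8 166.1]
0.165 sh- [247.3 217.2] [252.7 217.2]
0.165 sh+ [247.  135.4] [252.9 135.4]
0.165 sh+bot [248.3 128.5] [252.8 128.5]
0.165 foot+ [248.2 107.2] [252.9 107.2]
0.165 foot- [248.5 205. ] [252.7 205. ]
```

The enlarged wrist view shows the tab's near end at row 209 and the -y shoulder end at row 219. That puts the plate centre at about (0.5055, 0.163), close to the fit.

```bash
python3 go.py .506 .167 .194 -.1034
```

```text
t 12.25 p [0.5077 0.1566 0.303 ] yaw -0.1037 tilt [-0.0001 -0.    ] F [-0.71  0.58 -0.7 ] w 46.95 g 0.0
shift [ 0.0102 -0.0028  0.109 ]
turn z -0.00028512710012106035
```

Request:
carry_out:
  commands:
    - [[0, 0, 0], [0.0102, -0.0028, 0], 0.5]
    - [[0, 0, 0], [0, 0, 0.025], 0.5]
    - [[0, 0, 0], [0, 0, 0.025], 0.5]
    - [[0, 0, 0], [0, 0, 0.025], 0.5]
    - [[0, 0, 0], [0, 0, 0.02], 0.5]
    - [[0, 0, 0], [0, 0, 0.014], 0.5]
    - [[0, 0, 0], [0, 0, 0], 0.5]
    - [[0, 0, 0], [0, 0, 0], 0.5]

```text
clock: 13.05
ee_pos: [0.506, 0.1684, 0.1943]
tool_rot: [[0.102, 0.995, 0.0], [0.995, -0.102, 0.0], [0.0, 0.0, -1.0]]
contact_force: [0.1, -0.5, 0.0]
width: 0.497
grip_force: 0.0
```

Request:
carry_out:
  commands:
    - [[0, 0, 0], [0, 0, 0], 0.8]
    - [[0, 0, 0], [0, 0, 0], 0.85]
    - [[0, 0, 0], [0, 0, 0], 0.9]
    - [[0, 0, 0], [0, 0, 0], 0.92]
    - [[0, 0, 0], [0, 0, 0], 0.94]
    - [[0, 0, 0], [0, 0, 0], 1]
    - [[0, 0, 0], [0, 0, 0], 1]
  grip_force: 6

```text
clock: 13.75
ee_pos: [0.5061, 0.1682, 0.1941]
tool_rot: [[0.102, 0.995, 0.001], [0.995, -0.102, 0.0], [0.0, 0.001, -1.0]]
contact_force: [0.9, -0.0, 0.3]
width: 0.063
grip_force: 6.0
```

```bash
python3 go.py .506 .167 .194 -.1034
```

```text
t 13.75 p [0.5061 0.1682 0.1941] yaw -0.1022 tilt [0.0006 0.0001] F [ 0.9  -0.04  0.31] w 5.89 g 5.998373329639435
shift [-0.0012  0.      0.0001]
turn z 0.0012302849961706719
```

Request:
carry_out:
  commands:
    - [[0, 0, 0], [0, 0, 0], 1]
    - [[0, 0, 0], [0, 0, 0], 1]
    - [[0, 0, 0], [0, 0, -0.004], 1]
    - [[0, 0, 0], [0, 0, -0.008], 1]
    - [[0, 0, 0], [0, 0, -0.01], 1]
    - [[0, 0, 0], [0, 0, -0.01], 1]
  grip_force: 50

```text
clock: 14.35
ee_pos: [0.5047, 0.1682, 0.2264]
tool_rot: [[0.102, 0.995, -0.003], [0.995, -0.102, 0.0], [-0.0, -0.003, -1.0]]
contact_force: [-0.4, 0.2, -5.6]
width: 0.06
grip_force: 50.0
```

Request:
carry_out:
  commands:
    - [[0, 0, 0], [0, 0, -0.012], 1]
    - [[0, 0, 0], [0, 0, -0.012], 1]
    - [[0, 0, 0], [0, 0, -0.01], 1]
    - [[0, 0, 0], [0, 0, 0], 1]
    - [[0, 0, 0], [0, 0, 0], 1]

```text
clock: 14.85
ee_pos: [0.5057, 0.1681, 0.2601]
tool_rot: [[0.102, 0.995, 0.0], [0.995, -0.102, 0.0], [0.0, 0.0, -1.0]]
contact_force: [0.6, 0.4, -4.6]
width: 0.065
grip_force: 50.0
```

```bash
python3 go.py .447 -.20 .27 .1135;python3 -c "
from h import *
c=snap('scene','s4');print(bot.sense()['moment'])"
```

```text
t 14.85 p [0.5057 0.1681 0.2601] yaw -0.102 tilt [0.0001 0.0001] F [ 0.6   0.43 -4.61] w 6.1 g 49.99755799770355
shift [-0.3722 -0.0209 -0.0099]
turn z -0.21547989851565075
[-0.17533243  0.10935772 -0.02092524]
```

Request:
carry_out:
  commands:
    - [[0, 0, -0.054], [0, 0, 0], 1]
    - [[0, 0, -0.054], [0, 0, 0], 1]
    - [[0, 0, -0.054], [0, 0, 0], 1]
    - [[0, 0, -0.053], [0, 0, 0], 1]
    - [[0, 0, 0], [-0.02, -0.005, 0], 1]
    - [[0, 0, 0], [-0.03, -0.005, 0], 1]
    - [[0, 0, 0], [-0.035, -0.005, 0], 1]
    - [[0, 0, 0], [-0.035, -0.005, 0], 1]

```text
clock: 15.7
ee_pos: [0.4988, 0.0457, 0.2591]
tool_rot: [[-0.114, 0.994, -0.002], [0.994, 0.114, 0.0], [0.0, -0.002, -1.0]]
contact_force: [0.3, -0.4, -5.5]
width: 0.061
grip_force: 50.0
```

Request:
carry_out:
  commands:
    - [[0, 0, 0], [-0.035, -0.005, 0], 1]
    - [[0, 0, 0], [-0.035, -0.005, 0], 1]
    - [[0, 0, 0], [-0.035, -0.005, 0], 1]
    - [[0, 0, 0], [-0.03, 0, 0], 1]
    - [[0, 0, 0], [-0.02, 0, 0], 1]
    - [[0, 0, 0], [-0.01, 0, 0], 1]
    - [[0, 0, 0], [0, 0, 0], 1]
    - [[0, 0, 0], [0, 0, 0], 1]

```text
clock: 16.5
ee_pos: [0.5028, -0.1179, 0.2595]
tool_rot: [[-0.113, 0.994, -0.001], [0.994, 0.113, 0.002], [0.002, -0.001, -1.0]]
contact_force: [0.4, 0.4, -5.2]
width: 0.06
grip_force: 50.0
```

```bash
python3 go.py .5045 -.1379 .242 .1135
```

```text
t 16.5 p [ 0.5028 -0.1179  0.2595] yaw 0.1131 tilt [-0.0011  0.0019] F [ 0.37  0.43 -5.18] w 5.59 g 49.99827682971954
shift [-0.0201 -0.0006  0.0175]
turn z -0.00040696440335394324
```

Next, edge touch: bring the web's -45 edge against the pin's +y side.

Request:
carry_out:
  commands:
    - [[0, 0, 0], [-0.01, 0, 0.0175], 1]
    - [[0, 0, 0], [-0.01, 0, 0], 1]
    - [[0, 0, 0], [-0.002, 0, 0], 1]
    - [[0, 0, 0], [-0.002, 0, 0], 1]
    - [[0, 0, 0], [0, 0, 0], 1]
    - [[0, 0, 0], [0, 0, 0], 1]

```text
clock: 17.1
ee_pos: [0.5061, -0.1425, 0.243]
tool_rot: [[-0.113, 0.994, 0.001], [0.994, 0.113, 0.0], [0.0, 0.001, -1.0]]
contact_force: [0.3, 0.2, -5.4]
width: 0.059
grip_force: 50.0
```

Request:
carry_out:
  commands:
    - [[0, 0, 0], [-0.001, 0, 0], 1]
    - [[0, 0, 0], [-0.001, 0, 0], 1]
    - [[0, 0, 0], [0, 0, 0], 1]

```text
clock: 17.4
ee_pos: [0.5062, -0.1449, 0.2425]
tool_rot: [[-0.113, 0.994, 0.0], [0.994, 0.113, -0.0], [-0.0, 0.0, -1.0]]
contact_force: [-1.4, 0.1, -4.0]
width: 0.058
grip_force: 50.0
```

Request:
carry_out:
  commands:
    - [[0, 0, 0], [-0.001, 0, 0], 1]
    - [[0, 0, 0], [0, 0, 0], 1]
    - [[0, 0, 0], [0, 0, 0], 1]

```text
clock: 17.7
ee_pos: [0.5062, -0.1458, 0.2424]
tool_rot: [[-0.113, 0.994, 0.0], [0.994, 0.113, 0.0], [0.0, 0.0, -1.0]]
contact_force: [1.3, 0.8, -5.4]
width: 0.06
grip_force: 50.0
```

Request:
carry_out:
  commands:
    - [[0, 0, 0], [-0.001, 0, 0], 1]
    - [[0, 0, 0], [0, 0, 0], 1]
    - [[0, 0, 0], [0, 0, 0], 1]

```text
clock: 18.0
ee_pos: [0.5064, -0.1468, 0.2424]
tool_rot: [[-0.113, 0.994, 0.0], [0.994, 0.113, 0.0], [0.0, 0.0, -1.0]]
contact_force: [0.6, 0.5, -5.4]
width: 0.062
grip_force: 50.0
```

Request:
carry_out:
  commands:
    - [[0, 0, 0], [-0.001, 0, 0], 1]
    - [[0, 0, 0], [0, 0, 0], 1]
    - [[0, 0, 0], [0, 0, 0], 1]

```text
clock: 18.3
ee_pos: [0.5064, -0.1474, 0.2424]
tool_rot: [[-0.113, 0.994, -0.0], [0.994, 0.113, 0.001], [0.001, -0.0, -1.0]]
contact_force: [-0.1, 2.0, -5.2]
width: 0.066
grip_force: 50.0
```

Request:
carry_out:
  commands:
    - [[0, 0, 0], [-0.001, 0, 0], 1]
    - [[0, 0, 0], [0, 0, 0], 1]
    - [[0, 0, 0], [0, 0, 0], 1]

```text
clock: 18.6
ee_pos: [0.5064, -0.1477, 0.2425]
tool_rot: [[-0.113, 0.994, -0.0], [0.994, 0.113, 0.002], [0.002, 0.0, -1.0]]
contact_force: [-1.0, 3.7, -4.2]
width: 0.063
grip_force: 50.0
```

Run:
```python
from h import *
c=snap('scene','s5'); w=snap('wrist','w5')
A=np.hstack([cv2.resize(w['pixels'][90:290,200:300],(300,600),interpolation=cv2.INTER_CUBIC),cv2.resize(c['pixels'][110:210,155:238],(498,600),interpolation=cv2.INTER_CUBIC)])
cv2.imwrite('pics/c5.png',A[:,:,::-1])
```

```text
(no output)
```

View pics/c5.png

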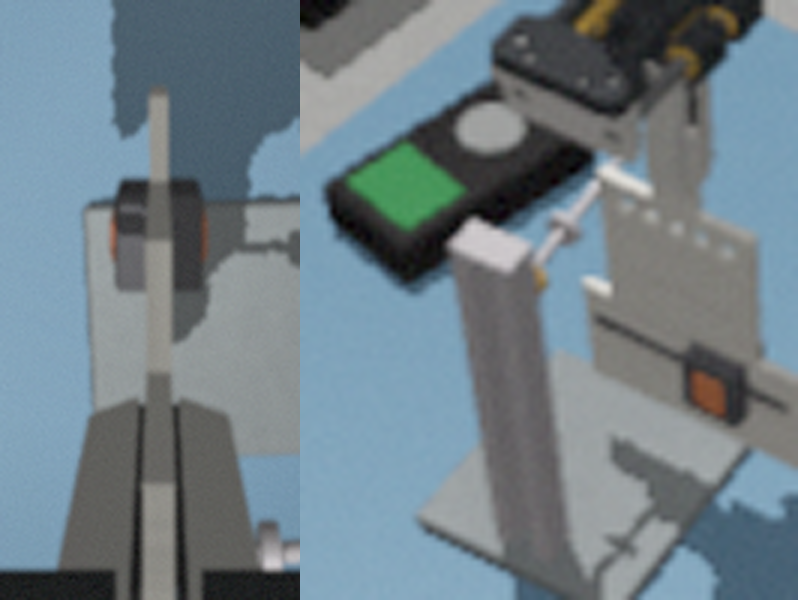

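The picture shows the plate's -y shoulder edge touching the pin near (605,190), level, with the collar at (565,230). Edge contact puts the +15 hole 63 mm along tool x from the pin. Next I back off, move in front of the pin and across.

Request:
carry_out:
  commands:
    - [[0, 0, 0], [0.006, 0, 0], 1]
    - [[0, 0, 0], [0, -0.01, 0], 1]
    - [[0, 0, 0], [0, -0.015, 0], 1]
    - [[0, 0, 0], [0, -0.013, 0], 1]
    - [[0, 0, 0], [0, 0, 0], 1]
    - [[0, 0, 0], [-0.015, 0, 0], 1]
    - [[0, 0, 0], [-0.02, 0, 0], 1]
    - [[0, 0, 0], [-0.02, 0, 0], 1]

```text
clock: 19.5
ee_pos: [0.4752, -0.2039, 0.2428]
tool_rot: [[-0.113, 0.994, 0.002], [0.994, 0.113, -0.002], [-0.002, 0.002, -1.0]]
contact_force: [0.4, 0.1, -6.0]
width: 0.057
grip_force: 50.0
```

Request:
carry_out:
  commands:
    - [[0, 0, 0], [-0.012, 0, 0], 1]
    - [[0, 0, 0], [0, 0, 0], 1]
    - [[0, 0, 0], [0, 0, 0], 1]
    - [[0, 0, 0], [0, 0, 0], 1]

```text
clock: 19.9
ee_pos: [0.4755, -0.2129, 0.2423]
tool_rot: [[-0.113, 0.994, -0.0], [0.994, 0.113, 0.001], [0.001, -0.0, -1.0]]
contact_force: [-0.4, -0.0, -4.0]
width: 0.059
grip_force: 50.0
```

```bash
python3 go.py .4757 -.2141 .2436 .1135
```

```text
t 19.9 p [ 0.4755 -0.2129  0.2423] yaw 0.1134 tilt [-0.0004  0.0011] F [-0.37 -0.05 -4.05] w 5.58 g 49.99825179576874
shift [-0.0012  0.     -0.0013]
turn z -0.00012861687061616056
```

Request:
carry_out:
  commands:
    - [[0, 0, 0], [-0.0012, 0, -0.0013], 1]
    - [[0, 0, 0], [0, 0.005, 0], 1]
    - [[0, 0, 0], [0, 0.003, 0], 1]
    - [[0, 0, 0], [0, 0, 0], 1]
    - [[0, 0, 0], [0, 0, 0], 1]

```text
clock: 20.4
ee_pos: [0.4839, -0.2138, 0.2437]
tool_rot: [[-0.113, 0.994, -0.0], [0.994, 0.113, 0.0], [0.0, -0.0, -1.0]]
contact_force: [-0.4, -0.6, -4.3]
width: 0.061
grip_force: 50.0
```

Request:
carry_out:
  commands:
    - [[0, 0, 0], [0, 0.002, 0], 1]
    - [[0, 0, 0], [0, 0.002, 0], 1]
    - [[0, 0, 0], [0, 0, 0], 1]

```text
clock: 20.7
ee_pos: [0.4881, -0.2136, 0.2437]
tool_rot: [[-0.113, 0.994, 0.0], [0.994, 0.113, 0.0], [-0.0, 0.0, -1.0]]
contact_force: [0.1, -0.9, -4.6]
width: 0.059
grip_force: 50.0
```

Request:
carry_out:
  commands:
    - [[0, 0, 0], [0, 0.002, 0], 1]
    - [[0, 0, 0], [0, 0.001, 0], 1]
    - [[0, 0, 0], [0, 0, 0], 1]

```text
clock: 21.0
ee_pos: [0.4909, -0.2132, 0.2437]
tool_rot: [[-0.113, 0.994, 0.0], [0.994, 0.113, 0.0], [0.0, 0.0, -1.0]]
contact_force: [0.0, 0.1, -5.8]
width: 0.062
grip_force: 50.0
```

```bash
python3 go.py
python3 - <<'E'
from h import *
c=snap('scene','s6')
cv2.imwrite('pics/c6.png',cv2.resize(c['pixels'][120:180,185:265],(800,600),interpolation=cv2.INTER_CUBIC)[:,:,::-1])
E
```

```text
t 21.0 p [ 0.4909 -0.2132  0.2437] yaw 0.1131 tilt [0.0002 0.    ] F [ 0.05  0.13 -5.79] w 5.81 g 49.99831438064575
```

View pics/c6.png

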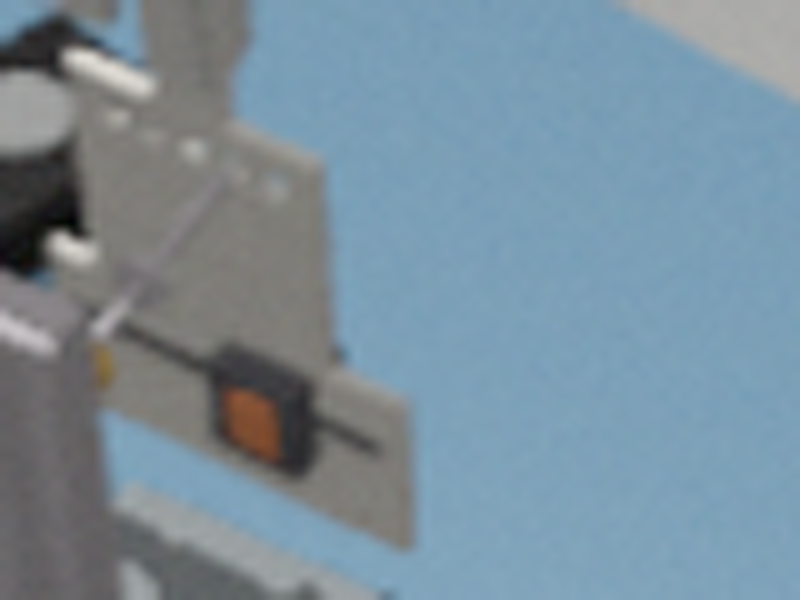

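The picture shows the pin pointing into the fourth hole (+15) at about (235,172). I'll continue inserting.

Request:
carry_out:
  commands:
    - [[0, 0, 0], [0, 0.002, 0], 1]
    - [[0, 0, 0], [0, 0.001, 0], 1]
    - [[0, 0, 0], [0, 0, 0], 1]
    - [[0, 0, 0], [0, 0, 0], 1]

```text
clock: 21.45
ee_pos: [0.4937, -0.2128, 0.2437]
tool_rot: [[-0.113, 0.994, -0.0], [0.994, 0.113, 0.0], [0.0, -0.0, -1.0]]
contact_force: [-0.8, 1.4, -5.0]
width: 0.056
grip_force: 50.0
```

Request:
carry_out:
  commands:
    - [[0, 0, 0], [0, 0.002, 0], 1]
    - [[0, 0, 0], [0, 0.001, 0], 1]
    - [[0, 0, 0], [0, 0, 0], 1]
    - [[0, 0, 0], [0, 0, 0], 1]

```text
clock: 21.85
ee_pos: [0.4967, -0.2125, 0.2437]
tool_rot: [[-0.113, 0.994, -0.0], [0.994, 0.113, 0.0], [0.0, -0.0, -1.0]]
contact_force: [-0.7, -0.3, -4.2]
width: 0.061
grip_force: 50.0
```

Request:
carry_out:
  commands:
    - [[0, 0, 0], [0, 0.002, 0], 1]
    - [[0, 0, 0], [0, 0.001, 0], 1]
    - [[0, 0, 0], [0, 0, 0], 1]
    - [[0, 0, 0], [0, 0, 0], 1]

```text
clock: 22.25
ee_pos: [0.4997, -0.2121, 0.2437]
tool_rot: [[-0.113, 0.994, -0.0], [0.994, 0.113, 0.0], [0.0, -0.0, -1.0]]
contact_force: [-0.1, 0.3, -5.5]
width: 0.058
grip_force: 50.0
```

```bash
python3 go.py
```

```text
t 22.25 p [ 0.4997 -0.2121  0.2437] yaw 0.1131 tilt [-0.0001  0.0001] F [-0.13  0.3  -5.53] w 5.42 g 49.9982213973999
```

Request:
carry_out:
  commands:
    - [[0, 0, 0], [0, 0.002, 0.0002], 1]
    - [[0, 0, 0], [0, 0.002, 0.0002], 1]
    - [[0, 0, 0], [0, 0.002, 0.0002], 1]
    - [[0, 0, 0], [0, 0, 0], 1]
    - [[0, 0, 0], [0, 0, 0], 1]

```text
clock: 22.75
ee_pos: [0.5057, -0.2114, 0.2431]
tool_rot: [[-0.113, 0.994, -0.0], [0.994, 0.113, 0.0], [0.0, -0.0, -1.0]]
contact_force: [0.6, -0.1, -5.1]
width: 0.062
grip_force: 50.0
```

Request:
carry_out:
  commands:
    - [[0, 0, 0], [0, 0.002, 0.0002], 1]
    - [[0, 0, 0], [0, 0.002, 0.0002], 1]
    - [[0, 0, 0], [0, 0.002, 0.0002], 1]
    - [[0, 0, 0], [0, 0, 0], 1]
    - [[0, 0, 0], [0, 0, 0], 1]

```text
clock: 23.25
ee_pos: [0.5116, -0.2108, 0.2425]
tool_rot: [[-0.113, 0.994, -0.0], [0.994, 0.113, 0.0], [0.0, -0.0, -1.0]]
contact_force: [0.9, -0.1, -4.8]
width: 0.058
grip_force: 50.0
```

Request:
carry_out:
  commands:
    - [[0, 0, 0], [0, 0.002, 0.0002], 1]
    - [[0, 0, 0], [0, 0.002, 0.0002], 1]
    - [[0, 0, 0], [0, 0.002, 0.0002], 1]
    - [[0, 0, 0], [0, 0, 0], 1]
    - [[0, 0, 0], [0, 0, 0], 1]

```text
clock: 23.75
ee_pos: [0.5175, -0.2101, 0.2419]
tool_rot: [[-0.113, 0.994, -0.0], [0.994, 0.113, 0.0], [0.0, -0.0, -1.0]]
contact_force: [-0.6, -0.8, -4.5]
width: 0.061
grip_force: 50.0
```

Request:
carry_out:
  commands:
    - [[0, 0, 0], [0, 0.002, 0.0002], 1]
    - [[0, 0, 0], [0, 0.002, 0.0002], 1]
    - [[0, 0, 0], [0, 0.002, 0.0002], 1]
    - [[0, 0, 0], [0, 0, 0], 1]
    - [[0, 0, 0], [0, 0, 0], 1]

```text
clock: 24.25
ee_pos: [0.5235, -0.2094, 0.2413]
tool_rot: [[-0.113, 0.994, -0.0], [0.994, 0.113, 0.0], [0.0, -0.0, -1.0]]
contact_force: [0.1, -0.4, -4.8]
width: 0.064
grip_force: 50.0
```

```bash
python3 go.py
```

```text
t 24.25 p [ 0.5235 -0.2094  0.2413] yaw 0.1131 tilt [-0.0002  0.0001] F [ 0.09 -0.44 -4.84] w 5.97 g 49.9982088804245
```

Request:
carry_out:
  commands:
    - [[0, 0, 0], [0, 0.002, 0.0002], 1]
    - [[0, 0, 0], [0, 0.002, 0.0002], 1]
    - [[0, 0, 0], [0, 0.002, 0.0002], 1]
    - [[0, 0, 0], [0, 0.001, 0.0001], 1]
    - [[0, 0, 0], [0, 0.001, 0.0001], 1]
    - [[0, 0, 0], [0, 0, 0], 1]

```text
clock: 24.85
ee_pos: [0.5316, -0.2085, 0.2405]
tool_rot: [[-0.113, 0.994, 0.0], [0.994, 0.113, 0.0], [0.0, 0.0, -1.0]]
contact_force: [0.5, 0.2, -5.2]
width: 0.061
grip_force: 50.0
```

Request:
carry_out:
  commands:
    - [[0, 0, 0], [0, 0.001, 0.0001], 1]
    - [[0, 0, 0], [0, 0.001, 0.0001], 1]
    - [[0, 0, 0], [0, 0, 0], 1]

```text
clock: 25.15
ee_pos: [0.5336, -0.2083, 0.2403]
tool_rot: [[-0.113, 0.994, 0.0], [0.994, 0.113, 0.0], [0.0, 0.0, -1.0]]
contact_force: [-0.2, -0.7, -5.6]
width: 0.057
grip_force: 50.0
```

Request:
carry_out:
  commands:
    - [[0, 0, 0], [0, 0.001, 0.0001], 1]
    - [[0, 0, 0], [0, 0, 0], 1]

```text
clock: 25.35
ee_pos: [0.5346, -0.2082, 0.2403]
tool_rot: [[-0.113, 0.994, 0.0], [0.994, 0.113, 0.0], [0.0, 0.0, -1.0]]
contact_force: [-0.0, 0.8, -5.7]
width: 0.056
grip_force: 50.0
```

Request:
carry_out:
  commands:
    - [[0, 0, 0], [0, 0.001, 0.0001], 1]
    - [[0, 0, 0], [0, 0, 0], 1]

```text
clock: 25.55
ee_pos: [0.5356, -0.2081, 0.2402]
tool_rot: [[-0.113, 0.994, 0.0], [0.994, 0.113, 0.0], [0.0, 0.0, -1.0]]
contact_force: [-0.3, 1.5, -5.6]
width: 0.06
grip_force: 50.0
```

Request:
carry_out:
  commands:
    - [[0, 0, 0], [0, 0.001, 0.0001], 1]
    - [[0, 0, 0], [0, 0, 0], 1]

```text
clock: 25.75
ee_pos: [0.5366, -0.208, 0.24]
tool_rot: [[-0.113, 0.994, 0.0], [0.994, 0.113, 0.0], [0.0, 0.0, -1.0]]
contact_force: [0.4, -0.8, -4.4]
width: 0.063
grip_force: 50.0
```

Request:
carry_out:
  commands:
    - [[0, 0, 0], [0, 0.001, 0.0001], 1]
    - [[0, 0, 0], [0, 0, 0], 1]

```text
clock: 25.95
ee_pos: [0.5376, -0.2079, 0.2399]
tool_rot: [[-0.113, 0.994, 0.0], [0.994, 0.113, 0.0], [0.0, 0.0, -1.0]]
contact_force: [-0.4, 0.6, -6.1]
width: 0.061
grip_force: 50.0
```

Request:
carry_out:
  commands:
    - [[0, 0, 0], [0, 0.001, 0.0001], 1]
    - [[0, 0, 0], [0, 0, 0], 1]

```text
clock: 26.15
ee_pos: [0.5382, -0.2078, 0.2398]
tool_rot: [[-0.113, 0.994, -0.001], [0.994, 0.113, 0.0], [0.0, -0.001, -1.0]]
contact_force: [-0.7, 0.6, -4.8]
width: 0.061
grip_force: 50.0
```

Request:
carry_out:
  commands:
    - [[0, 0, 0], [0, 0.001, 0], 1]
    - [[0, 0, 0], [0, 0, 0], 1]

```text
clock: 26.35
ee_pos: [0.5384, -0.2078, 0.2398]
tool_rot: [[-0.113, 0.994, -0.002], [0.994, 0.113, -0.0], [0.0, -0.002, -1.0]]
contact_force: [-3.0, -0.9, -3.4]
width: 0.057
grip_force: 50.0
```

Collar contact. I'll relax the push slightly and lower until the pin carries the weight.

Request:
carry_out:
  commands:
    - [[0, 0, 0], [0, -0.0008, 0.0005], 1]
    - [[0, 0, 0], [0, 0, 0.0005], 1]
    - [[0, 0, 0], [0, 0, 0], 1]
    - [[0, 0, 0], [0, 0, 0], 1]

```text
clock: 26.75
ee_pos: [0.5383, -0.2078, 0.2392]
tool_rot: [[-0.113, 0.994, -0.0], [0.994, 0.113, -0.0], [-0.0, -0.0, -1.0]]
contact_force: [-3.1, 0.2, -0.6]
width: 0.064
grip_force: 50.0
```

Request:
carry_out:
  commands:
    - [[0, 0, 0], [0, 0, 0.0005], 1]
    - [[0, 0, 0], [0, 0, 0], 1]
    - [[0, 0, 0], [0, 0, 0], 1]

```text
clock: 27.05
ee_pos: [0.5383, -0.2077, 0.239]
tool_rot: [[-0.113, 0.994, -0.0], [0.994, 0.113, -0.0], [-0.0, -0.0, -1.0]]
contact_force: [-5.4, 0.0, 3.2]
width: 0.06
grip_force: 50.0
```

Request:
carry_out:
  commands:
    - [[0, 0, 0], [0, 0, 0.0005], 1]
    - [[0, 0, 0], [0, 0, 0], 1]
    - [[0, 0, 0], [0, 0, 0], 1]

```text
clock: 27.35
ee_pos: [0.5383, -0.2077, 0.2389]
tool_rot: [[-0.113, 0.994, 0.0], [0.994, 0.113, -0.0], [-0.0, 0.0, -1.0]]
contact_force: [-5.9, 0.5, 4.5]
width: 0.058
grip_force: 50.0
```

```bash
python3 go.py
```

```text
t 27.35 p [ 0.5383 -0.2077  0.2389] yaw 0.1131 tilt [ 0.0002 -0.0004] F [-5.87  0.47  4.53] w 5.43 g 50.00531315803528
```

Request:
carry_out:
  commands:
    - [[0, 0, 0], [0, -0.0005, -0.0005], 1]
    - [[0, 0, 0], [0, 0, -0.0003], 1]
    - [[0, 0, 0], [0, 0, 0], 1]
    - [[0, 0, 0], [0, 0, 0], 1]

```text
clock: 27.75
ee_pos: [0.5383, -0.2077, 0.2389]
tool_rot: [[-0.113, 0.994, 0.001], [0.994, 0.113, 0.0], [0.0, 0.001, -1.0]]
contact_force: [-4.4, 0.3, 3.0]
width: 0.062
grip_force: 50.0
```

```bash
python3 go.py
```

```text
t 27.75 p [ 0.5383 -0.2077  0.2389] yaw 0.1131 tilt [0.0005 0.0001] F [-4.44  0.28  3.03] w 5.81 g 50.0033175945282
```

Request:
carry_out:
  commands:
    - [[0, 0, 0], [0, -0.0008, -0.0005], 1]
    - [[0, 0, 0], [0, 0, -0.0003], 1]
    - [[0, 0, 0], [0, 0, 0], 1]
    - [[0, 0, 0], [0, 0, 0], 1]

```text
clock: 28.15
ee_pos: [0.5381, -0.2078, 0.2391]
tool_rot: [[-0.113, 0.994, 0.001], [0.994, 0.113, 0.0], [0.0, 0.001, -1.0]]
contact_force: [-0.2, -0.2, -2.3]
width: 0.059
grip_force: 50.0
```

```bash
python3 go.py
```

```text
t 28.15 p [ 0.5381 -0.2078  0.2391] yaw 0.113 tilt [0.0013 0.0005] F [-0.16 -0.21 -2.31] w 5.5 g 49.99935507774353
```

Request:
carry_out:
  commands:
    - [[0, 0, 0], [0, 0.0003, 0.0003], 1]
    - [[0, 0, 0], [0, 0, 0], 1]
    - [[0, 0, 0], [0, 0, 0], 1]

```text
clock: 28.45
ee_pos: [0.5381, -0.2078, 0.2391]
tool_rot: [[-0.113, 0.994, 0.001], [0.994, 0.113, 0.0], [0.0, 0.001, -1.0]]
contact_force: [-0.4, 0.9, -1.9]
width: 0.062
grip_force: 50.0
```

Request:
carry_out:
  commands:
    - [[0, 0, 0], [0, 0, 0], 1]
    - [[0, 0, 0], [0, 0, 0], 1]
    - [[0, 0, 0], [0, 0, 0], 1]
    - [[0, 0, 0], [0, 0, 0], 1]
    - [[0, 0, 0], [0, 0, 0], 1]
  grip_force: 3

```text
clock: 28.95
ee_pos: [0.538, -0.2078, 0.2391]
tool_rot: [[-0.113, 0.994, 0.001], [0.994, 0.113, 0.0], [0.0, 0.001, -1.0]]
contact_force: [1.8, 0.6, -2.7]
width: 0.06
grip_force: 3.0
```

Request:
carry_out:
  commands:
    - [[0, 0, 0], [0, 0, 0], 0.93]
    - [[0, 0, 0], [0, 0, 0], 0.92]
    - [[0, 0, 0], [0, 0, 0], 0.9]
    - [[0, 0, 0], [0, 0, 0], 0.87]
    - [[0, 0, 0], [0, 0, 0], 0.84]
    - [[0, 0, 0], [0, 0, 0], 0.8]
    - [[0, 0, 0], [0, 0, 0], 0.76]
    - [[0, 0, 0], [0, 0, 0], 0.72]

```text
clock: 29.75
ee_pos: [0.5376, -0.2079, 0.2391]
tool_rot: [[-0.113, 0.994, 0.0], [0.994, 0.113, 0.0], [0.0, 0.0, -1.0]]
contact_force: [-0.6, 0.0, -0.5]
width: 0.268
grip_force: 0.0
```

```bash
python3 go.py
python3 - <<'E'
from h import *
c=snap('scene','s7')
cv2.imwrite('pics/c7.png',cv2.resize(c['pixels'][110:185,165:265],(800,600),interpolation=cv2.INTER_CUBIC)[:,:,::-1])
E
```

```text
t 29.75 p [ 0.5376 -0.2079  0.2391] yaw 0.113 tilt [0. 0.] F [-0.62  0.01 -0.5 ] w 25.18 g 0.0
```

View pics/c7.png

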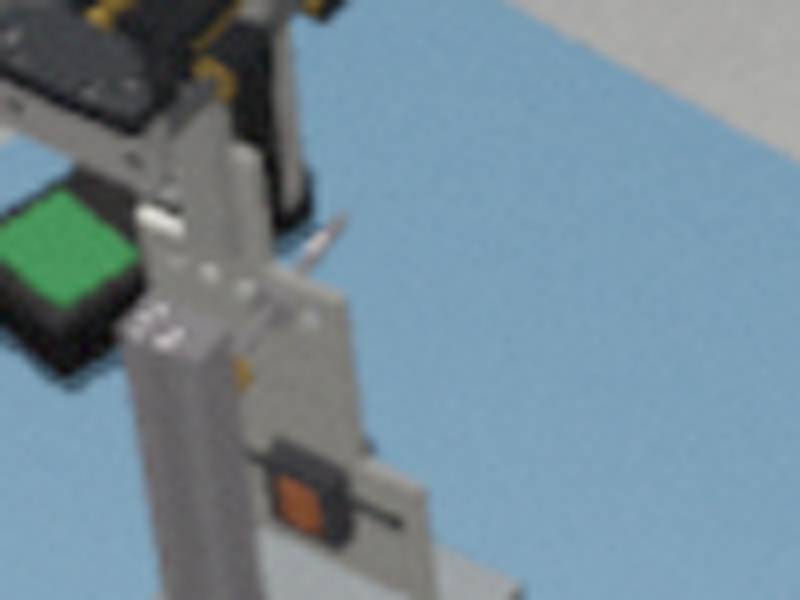

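The plate hangs with the pin through the fourth hole and its tip visible at (340,220). I'll retreat straight up.

Request:
carry_out:
  commands:
    - [[0, 0, 0], [0, 0, -0.003], 0.72]
    - [[0, 0, 0], [0, 0, -0.008], 0.72]
    - [[0, 0, 0], [0, 0, -0.012], 0.72]
    - [[0, 0, 0], [0, 0, -0.015], 0.72]
    - [[0, 0, 0], [0, 0, -0.02], 0.72]
    - [[0, 0, 0], [0, 0, -0.03], 0.72]
    - [[0, 0, 0], [0, 0, -0.03], 0.72]
    - [[0, 0, 0], [0, 0, 0], 0.72]

```text
clock: 30.6
ee_pos: [0.5394, -0.2087, 0.3629]
tool_rot: [[-0.113, 0.994, 0.009], [0.994, 0.113, -0.005], [-0.006, 0.009, -1.0]]
contact_force: [1.2, -0.5, 0.8]
width: 0.283
grip_force: 0.0
```

Request:
carry_out:
  commands:
    - [[0, 0, 0], [0, 0, 0], 0.72]
    - [[0, 0, 0], [0, 0, 0], 0.72]
    - [[0, 0, 0], [0, 0, 0], 0.72]
    - [[0, 0, 0], [0, 0, 0], 0.72]
    - [[0, 0, 0], [0, 0, 0], 0.72]
    - [[0, 0, 0], [0, 0, 0], 0.72]
    - [[0, 0, 0], [0, 0, 0], 0.72]
    - [[0, 0, 0], [0, 0, 0], 0.72]

```text
clock: 31.4
ee_pos: [0.5376, -0.2078, 0.3571]
tool_rot: [[-0.113, 0.994, -0.0], [0.994, 0.113, 0.0], [0.0, -0.0, -1.0]]
contact_force: [-0.1, 0.5, -0.2]
width: 0.282
grip_force: 0.0
```

Request:
carry_out:
  commands:
    - [[0, 0, 0], [0, 0, 0], 0.72]
    - [[0, 0, 0], [0, 0, 0], 0.72]
    - [[0, 0, 0], [0, 0, 0], 0.72]
    - [[0, 0, 0], [0, 0, 0], 0.72]
    - [[0, 0, 0], [0, 0, 0], 0.72]
    - [[0, 0, 0], [0, 0, 0], 0.72]
    - [[0, 0, 0], [0, 0, 0], 0.72]
    - [[0, 0, 0], [0, 0, 0], 0.72]

```text
clock: 32.2
ee_pos: [0.5376, -0.2079, 0.3572]
tool_rot: [[-0.113, 0.994, 0.0], [0.994, 0.113, 0.0], [0.0, 0.0, -1.0]]
contact_force: [0.4, -0.1, 0.3]
width: 0.279
grip_force: 0.0
```

Run:
```python
from h import *
c=snap('scene','s8')
for i in range(4): d=bot.camera('scene')
D=np.abs(c['pixels'].astype(int)-d['pixels']).sum(2)[110:190,165:265]; print('motion',D.mean(),D.max())
cv2.imwrite('pics/c8.png',cv2.resize(c['pixels'][110:185,165:265],(800,600),interpolation=cv2.INTER_CUBIC)[:,:,::-1])
```

```text
motion 4.52 71
```

View pics/c8.png

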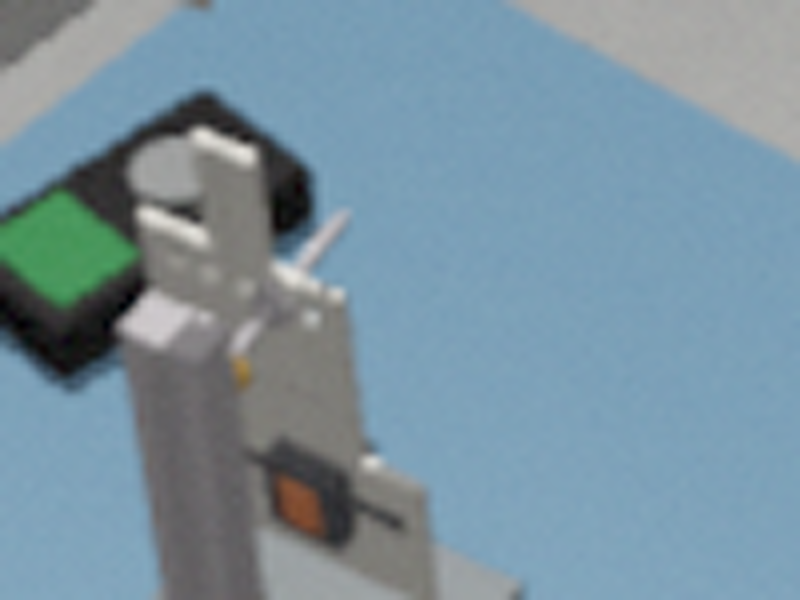

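The plate hangs level, held at the collar by the fourth hole. I'll wait for it to settle, then check for motion.

Request:
carry_out:
  commands:
    - [[0, 0, 0], [0, 0, 0], 0.72]
    - [[0, 0, 0], [0, 0, 0], 0.72]
    - [[0, 0, 0], [0, 0, 0], 0.72]
    - [[0, 0, 0], [0, 0, 0], 0.72]
    - [[0, 0, 0], [0, 0, 0], 0.72]
    - [[0, 0, 0], [0, 0, 0], 0.72]
    - [[0, 0, 0], [0, 0, 0], 0.72]
    - [[0, 0, 0], [0, 0, 0], 0.72]

```text
clock: 33.25
ee_pos: [0.5376, -0.2078, 0.3571]
tool_rot: [[-0.113, 0.994, 0.0], [0.994, 0.113, 0.0], [0.0, 0.0, -1.0]]
contact_force: [-0.4, -0.5, -0.1]
width: 0.282
grip_force: 0.0
```

Request:
carry_out:
  commands:
    - [[0, 0, 0], [0, 0, 0], 0.72]
    - [[0, 0, 0], [0, 0, 0], 0.72]
    - [[0, 0, 0], [0, 0, 0], 0.72]
    - [[0, 0, 0], [0, 0, 0], 0.72]
    - [[0, 0, 0], [0, 0, 0], 0.72]
    - [[0, 0, 0], [0, 0, 0], 0.72]
    - [[0, 0, 0], [0, 0, 0], 0.72]
    - [[0, 0, 0], [0, 0, 0], 0.72]

```text
clock: 34.05
ee_pos: [0.5376, -0.2079, 0.3572]
tool_rot: [[-0.113, 0.994, 0.0], [0.994, 0.113, 0.0], [0.0, 0.0, -1.0]]
contact_force: [0.2, 0.6, -0.6]
width: 0.277
grip_force: 0.0
```

Run:
```python
from h import *
P=[bot.camera('scene')['pixels'].astype(float) for i in range(12)]
bl=lambda p:cv2.GaussianBlur(p,(0,0),1.5)
for A,n in((slice(110,190),'plate'),(slice(290,370),'ref')):
    print(n,[round(np.abs(bl(P[i])-bl(P[0]))[A,165:265].max(),1) for i in range(1,12)], np.abs(bl(P[-1])-bl(load('s8')['pixels'].astype(float)))[A,165:265].max())
```

```text
plate [np.float64(2.6), np.float64(2.7), np.float64(2.4), np.float64(3.1), np.float64(3.0), np.float64(2.5), np.float64(3.1), np.float64(2.2), np.float64(2.2), np.float64(2.5), np.float64(2.5)] 3.1184147913537466
ref [np.float64(6.5), np.float64(5.0), np.float64(4.2), np.float64(5.7), np.float64(5.0), np.float64(5.6), np.float64(5.2), np.float64(5.0), np.float64(5.6), np.float64(4.8), np.float64(6.0)] 4.927267573934589
```

At rest; only image noise between frames.

```bash
python3 -c "
from station import bot
print(bot.hand_in())"
```

```text
the job is handed in; nothing more can be done
None
```

The plate hangs at rest and level on the hook pin by its +15 mm hole, slid back until it met the collar; the gripper is clear, and the job was handed in at about 35 s.

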